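Hang the drying frame on its two gated hooks

ROBOT

A 6-joint arm with a two-finger parallel gripper is mounted at the origin on the work surface. World frame = base frame: x ahead of the robot, y to its left, z up, the work surface at z = 0. Lengths are in m, angles in rad, forces in N, time in s.
With the tool pointing down it reaches from about 0.425 to 0.95 m from the base axis. Payload 3.5 kg.
Tool frame: the origin (TCP) lies at the very end of the fingers, on their centre line; the grasp point (between the pads) lies ctrl.pinch_z behind it (ctrl.pinch_z is the distance from the TCP to the grasp point, in m); z points along the fingers, y is the line along which they close (so a half turn about z gives the same grasp; the last joint's range is limited). The gripper opens to 85 mm and grips with 20 to 120 N. Pads are 22 mm wide; open, the fingers measure 114 mm over their backs; the gripper's body (76 mm by 85 mm) begins 54 mm behind the grasp point. The pads swing forward as they close: fully open they stand 13 mm farther back than shut.
Start: joints at [-1.346, 0.286, 1.577, -0, 1.279, -0.15], TCP at [0.247, -0.628, 0.231] pointing down, gripper open.
Joint ranges: [-2.77, 2.77], [-0.9, 2.22], [0.21, 2.48], [-1.53, 4.67], [0.24, 2.81], [-2.84, 2.84]. Speed limits (rad/s): [2.79, 2.79, 3.14, 3.14, 3.14, 3.14].

INTERFACE

Orientations are given as a unit quaternion [x, y, z, w].
In Python, from plant import ctrl gives the robot as it stands.
- The arm moves only by the tool move_tool, called after "Request:" by a JSON object that holds its "fn" and its "kwargs", one argument or row to a line. Schema: {"type":"object","properties":{"segments":{"type":"array","items":{"type":"object","properties":{"x":{"type":"number"},"y":{"type":"number"},"z":{"type":"number"},"drx":{"type":"number"},"dry":{"type":"number"},"drz":{"type":"number"},"jaw":{"type":"number"}},"additionalProperties":false,"required":["jaw"]},"minItems":1,"maxItems":10},"clamp_n":{"type":"number"},"only":{"type":"string"},"quiet":{"type":"boolean"},"lines":{"type":"string"}},"required":["segments"],"additionalProperties":false}. segments is a list of rows, 1 to 10 of them, each an object with the fields x, y, z (the shift in fractions of the full range, 1 being 0.6 m), drx, dry, drz (a rotation vector in parts of the range, where 1.0 means pi rad), jaw (the opening from 0.0 (shut) to 1.0 (fully open)); a field left out counts as zero (the opening has to be given); each row is the pose to reach, as a shift and turn from the pose commanded when the call began, along the tool's axes at that moment; what a row does not reach only later rows make up. A row lasts 1/8 s, in which the tool goes at most 0.0625 m and 0.188 rad, less where a joint would pass 70% of its speed; a pose out of reach is approached as far as the arm can. The fingers move at their own pace and stop on an object; clamp_n is the grip in N (left out, the last holds). Time passes only in rows, so rows that do not move let the fingers close. The tool returns the time, the measured TCP pose, the force, the opening and the grip force at its end. only (a regular expression) keeps the lines of the reply that match it, lines (a string "A,B") keeps lines A to B, and quiet returns only ok. Input that does not fit is refused with a message, and nothing moves.
- ctrl.get_state(): the state, without advancing time (a new reading comes with each control period).
- ctrl.read_camera(name): name is "scene" or "side" or "wrist"; returns a dict with "pixels" (420x560x3 uint8, red, green, blue), "camera_matrix" (3x3 intrinsics, pixels), "xyz" and "orientation" of the camera in the world. Camera axes: x right, y down, z forward; pixel columns grow to the right and rows downward; lengths in m; the calibration is good to about 2 mm. A picture is of the moment at which its call begins. There is no depth.
- ctrl.sign_off(): hands the job in; it is judged then, once.
Trained networks look in the newest picture that a camera, given by its name, has taken for a name from the list of things; names that differ only in an ending like _2 or _b are one class to them, and where a whole thing is asked for, a point or a joint stands for the part that bears it (a point fixed in the world has none). Each returns a list of dicts, best first, with "conf" (0 to 1); they miss things now and then, are a little off and sometimes report something else, mostly with a low value. They report only what shows in the picture. A call takes as long as a camera call.
- ctrl.recognise(camera, thing): "position" ([x, y, z] in m, in world coordinates, good to about 4 mm: the middle of the surface that is visible of it).
- ctrl.masks_of(camera, thing): "region" (420x560 bool, what is visible of it).
- ctrl.mark_of(camera, thing): "position" ([x, y, z] in m, in world coordinates, good to about 4 mm: a listed point, or the origin of a listed thing).
The state is a dict: "time": time; "qpos": joint angles; "dq": joint speeds; "joint_efforts": joint torques, N m; "eef_pos": TCP position; "tcp_rot": TCP orientation; "contact_force": force on the tool from outside, world axes, zero at the start; "wrist_torque": the same for the moment, N m; "opening": opening from 0.0 (shut) to 1.0 (fully open); "finger_force": force on a finger pad.
Only numpy, scipy, OpenCV 4.12 (cv2) and the standard library are available. Lean on these libraries where they do the work, as an engineer would, in place of code of your own. Each camera call takes 0.05 s, during which the arm holds its last target. There are 200 camera calls.

TASK

Take the aluminium drying frame out of its grooved rest and hang it by its top bar on both hooks of the stand, pressing the bar past both spring gates until it lies on the floor of each hook and both gates have snapped shut above it. Before you let go, pull the frame gently upward until both gates are felt to hold the bar, so that you know both ends are caught; then let it down onto the hooks again, release it and back away. Feel your way: never load the stand with more than 35 N, and leave the jar, the pot of brushes and the bowl alone.

Things in the scene. Friction and masses are not known exactly. Their poses are not given: they have to be found in the camera images.
- frame: loose drying frame, ladder-like, bare aluminium, 0.34 to 0.54 kg, standing upright in the rest at the start. Bottom rail 10 mm thick, 210 mm long; four uprights 8 to 10 mm thick at y = -100, -45, 45, 100 mm; top bar (see bar_mid) 90 mm above the rail. Origin: middle of the rail's underside; y along the bars, z up. Both sides alike
- bar_mid (a point): middle of the frame's top bar, on its axis, 95 mm above the frame's origin. Round bar 12 mm in diameter, 320 mm long; its outer 55 mm stick out freely past the uprights at both ends. Grip it here from above, fingers closing across it (frame x)
- bar_end_a (a point): point on the top bar's axis 130 mm to the +y side of its middle (frame axes); lies over one hook when hung
- bar_end_b (a point): point on the top bar's axis 130 mm to the -y side of its middle (frame axes); lies over the other hook when hung
- rest: fixed wooden rest, 100 x 250 mm, with two pairs of blocks (at y = -100 and +100 mm) that leave a groove 11.5 mm wide along y; groove floor 12 mm and block tops 48 mm above the table. The frame's bottom rail stands in the groove. Origin: middle of its underside
- stand: fixed hook stand: wooden foot 110 x 310 x 15 mm, two flat dark steel uprights 24 mm wide at y = -130 and 130 mm, front faces in the plane x = 0, tops at z = 215 mm, open between them above a steel cross bar behind (top z up to 117 mm). A steel hook on the +x side of each upright. Origin: between the uprights' front faces, at table height; x points out of the front faces, z up
- seat_l (a point): nominal place of the seated bar's axis in the hook at the stand's y = +130 mm: x = 12 mm, z = 155 mm. Hook 20 mm wide; throat open upward, from the upright (x = 0) to its front lip (x = 24 mm). Its floor is nominally 6 mm below this point, but the hooks were clamped by hand: each up to 12 mm higher or lower, the two up to 6 mm apart. This point does not show it: feel for it
- seat_r (a point): the same for the hook at the stand's y = -130 mm (its true height likewise not shown). Both hooks sit in stiff rubber bushes and give about 1 mm up or down for every 8 N
- gate_l (a joint): angle (rad) of the spring gate over hook l: 0 = shut, level, 30 mm above the hook's floor, 4 mm thick, hinged at the lip. Swings only down, to 1.45; pushed with 4 to 11 N by the bar (more than the frame's weight). Past 1.1 to 1.3 rad the bar slips by its tip and it snaps shut above the bar, which can then rise no more than 18 mm off the floor
- gate_r (a joint): the same for the gate over hook r
- glaze_jar: bystander: grey closed jar with white cap, 72 mm in diameter, 85 mm tall
- brush_pot: bystander: white plastic pot 88 mm wide, 100 mm tall, with brushes standing in it up to 190 mm
- bowl: bystander: white bowl 124 mm wide, 55 mm tall

How it is judged:
By the outcome, as a careful person would: the job done as asked, in the order asked, and still so for the second after the job is handed in, with the robot touching nothing.
It also fails if it takes over 72 s, if anything falls off the work surface, if the arm or the gripper's body presses on something with over 40 N, if the wrist force passes 120 N, or if a joint passes its speed limit or range.

## Working session

There is one attempt and no reset: what is moved stays moved. The work goes in short steps, Python scripts to look and compute and a tool call to move; the robot and the scene stay as the last step left them, time stands still between calls to the robot, and variables do not carry over. Pictures are saved under pics/ and viewed, at most 10 in all, crops included, and the job is handed in when it is done.

```bash
mkdir -p pics; ls; cat > h.py <<'E'
import numpy as np, cv2
from scipy.spatial.transform import Rotation as R
from plant import ctrl
def cam(n,save=None):
    d=ctrl.read_camera(n)
    if save: cv2.imwrite('pics/'+save,d['pixels'][:,:,::-1])
    return d
def proj(d,p):
    q=R.from_quat(d['orientation']).inv().apply(np.atleast_2d(p)-d['xyz'])
    u=q@np.array(d['camera_matrix']).T
    return u[:,:2]/u[:,2:]
def ray(d,uv):
    v=np.linalg.inv(d['camera_matrix'])@np.array([uv[0],uv[1],1.])
    v=R.from_quat(d['orientation']).apply(v); return np.array(d['xyz']),v/np.linalg.norm(v)
def tri(rays):
    A=0;b=0
    for o,v in rays:
        P=np.eye(3)-np.outer(v,v);A=A+P;b=b+P@o
    return np.linalg.solve(A,b)
E
python3 - <<'E'
from h import *
np.set_printoptions(precision=4,suppress=True)
print(ctrl.pinch_z, ctrl.get_state())
for c in ['scene','side','wrist']:
    d=cam(c,c+'0.png');print(c,d['xyz'],d['orientation'],d['camera_matrix'][0])
    for t in ['frame','bar_mid','bar_end_a','bar_end_b','rest','stand','seat_l','seat_r','glaze_jar','brush_pot','bowl']:
        for r in ctrl.mark_of(c,t)[:3]: print(t,np.round(r['position'],3),round(r['conf'],2))
E
python3 -c "
import cv2,numpy as np
a=[cv2.imread(f'pics/{c}0.png') for c in ('scene','side')]
"
```

```text
pics
0.0187 {'time': 0.0, 'qpos': array([-1.346 ,  0.2872,  1.5782, -0.    ,  1.2786, -0.15  ]), 'dq': array([-0.0004, -0.    , -0.0005,  0.0018, -0.0011,  0.0014]), 'joint_efforts': array([ -0.0002, -40.5988, -29.2622,  -0.0002,   0.006 ,   0.    ]), 'eef_pos': array([ 0.247 , -0.6275,  0.2299]), 'tcp_rot': array([ 0.9825,  0.1863, -0.0001, -0.0012]), 'contact_force': array([ 0.5706, -0.3512,  0.622 ]), 'wrist_torque': array([ 0.0523,  0.0045, -0.0008]), 'finger_force': 0.0, 'opening': 0.9982500235751095}
scene [ 1.4787 -0.1058  0.7551] [ 0.6706  0.5868 -0.3075 -0.3337] [513.0438   0.     275.2264]
frame [0.526 0.068 0.107] 0.72
frame [0.499 0.193 0.012] 0.59
frame [0.784 0.17  0.   ] 0.17
bar_mid [0.498 0.198 0.107] 0.93
bar_end_a [0.471 0.323 0.105] 0.9
bar_end_a [0.528 0.064 0.108] 0.81
bar_end_b [0.471 0.323 0.105] 0.9
bar_end_b [0.528 0.064 0.108] 0.81
rest [0.497 0.2   0.   ] 0.8
stand [ 0.49 -0.21  0.  ] 0.62
stand [ 0.786  0.012 -0.005] 0.3
seat_l [ 0.488 -0.078  0.16 ] 0.68
seat_l [ 0.515 -0.338  0.156] 0.68
seat_r [ 0.488 -0.078  0.16 ] 0.68
seat_r [ 0.515 -0.338  0.156] 0
[... 320 characters left out ...]
017 -0.004] 0.7
bar_mid [0.499 0.196 0.013] 0.33
bar_end_a [0.525 0.073 0.107] 0.84
bar_end_a [0.473 0.323 0.107] 0.76
bar_end_a [ 0.493  0.189 -0.003] 0.55
bar_end_b [0.525 0.073 0.107] 0.84
bar_end_b [0.473 0.323 0.107] 0.76
bar_end_b [ 0.493  0.189 -0.003] 0.55
rest [ 0.498  0.189 -0.004] 0.63
rest [0.526 0.072 0.109] 0.49
stand [ 0.488 -0.21   0.002] 0.82
seat_l [ 0.514 -0.334  0.157] 0.94
seat_l [ 0.487 -0.08   0.157] 0.93
seat_r [ 0.514 -0.334  0.157] 0.94
seat_r [ 0.487 -0.08   0.157] 0.93
glaze_jar [ 0.787  0.015 -0.003] 0.8
brush_pot [0.787 0.168 0.002] 0.9
bowl [ 0.78  -0.186  0.006] 0.85
wrist [ 0.3243 -0.5989  0.3737] [ 0.8153 -0.5561 -0.0907  0.1335] [317.123    0.     283.5474]
```

View pics/scene0.png

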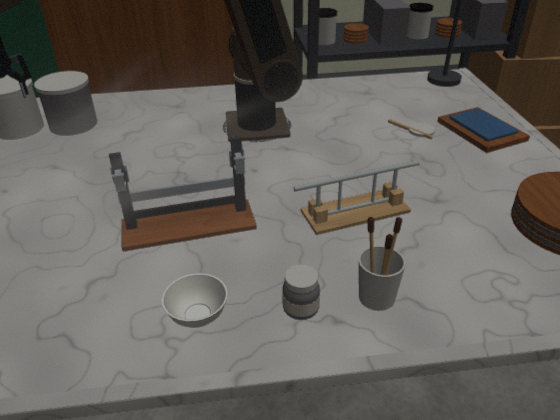

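View pics/side0.png

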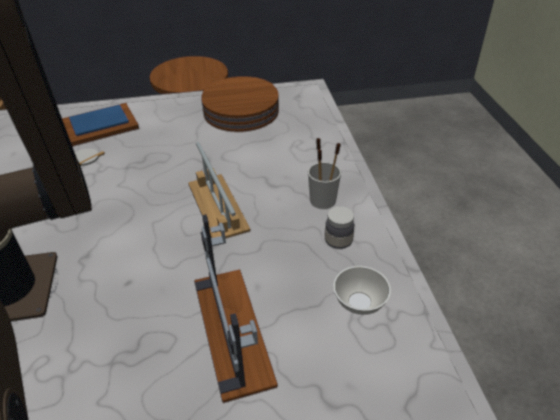

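The scene view shows the frame in its rest, with its bar running (297,183)–(421,170). The stand is at (120–250, 150–240) with its hooks facing the camera (+x). The side view agrees, and the bystanders stand at x≈0.78, out of the way. I'll move over the stand and take a close look on the way.

The manual's scale: shifts go in shares of 0.6 m and turns go in shares of pi rad. Converting my numbers, 0.3885 m / 0.6 = 0.6475, -0.23 m / 0.6 = -0.3833, -1.3 rad / 3.1416 = -0.4138.

Request:
{"fn": "move_tool", "kwargs": {
  "segments": [
    {"x":0.0333,"y":-0.0167,"z":-0.1,"drz":-0.0573,"jaw":1},
    {"x":0.1,"y":-0.0667,"z":-0.1667,"drz":-0.1146,"jaw":1},
    {"x":0.1833,"y":-0.125,"z":-0.2167,"drz":-0.1719,"jaw":1},
    {"x":0.2667,"y":-0.1917,"z":-0.2167,"drz":-0.2292,"jaw":1},
    {"x":0.35,"y":-0.2583,"z":-0.2167,"drz":-0.2865,"jaw":1},
    {"x":0.4333,"y":-0.3167,"z":-0.2167,"drz":-0.3438,"jaw":1},
    {"x":0.5,"y":-0.3833,"z":-0.2167,"drz":-0.4011,"jaw":1},
    {"x":0.5833,"y":-0.4417,"z":-0.2167,"drz":-0.4138,"jaw":1},
    {"x":0.6475,"y":-0.4933,"z":-0.2167,"drz":-0.4138,"jaw":1},
    {"x":0.6475,"y":-0.4933,"z":-0.2167,"drz":-0.4138,"jaw":1}
  ],
  "clamp_n": 40
}}

```text
time: 3.05
eef_pos: [0.5015, -0.2075, 0.3616]
tcp_rot: [0.667, 0.745, 0.0, 0.0]
contact_force: [0.3, 0.8, -0.3]
opening: 1.004
finger_force: 0.0
```

```bash
python3 - <<'E'
from h import *
np.set_printoptions(precision=4,suppress=True)
s=ctrl.get_state();print(s['eef_pos'],R.from_quat(s['tcp_rot']).as_matrix()[:,0],s['contact_force'])
d=cam('wrist','w1.png');print(d['xyz'])
for t in ['stand','seat_l','gate_l','bar_mid','bar_end_a']:
    for r in ctrl.mark_of('wrist',t)[:3]: print(t,np.round(r['position'],3),round(r['conf'],2),proj(d,r['position']))
E
```

```text
[ 0.5015 -0.2075  0.3616] [-0.1092  0.994   0.    ] [ 0.3247  0.7848 -0.2978]
[ 0.4931 -0.1268  0.5041]
stand [ 0.489 -0.216 -0.003] 0.83 [[274.4754 162.525 ]]
seat_l [ 0.515 -0.337  0.154] 0.68 [[282.398  281.3618]]
seat_l [ 0.482 -0.082  0.153] 0.63 [[276.7245  55.9358]]Traceback (most recent call last):
  File "<stdin>", line 6, in <module>
ValueError: it knows: bar_end, bar_mid, bowl, brush_pot, frame, glaze_jar, rest, seat, stand
```

View pics/w1.png

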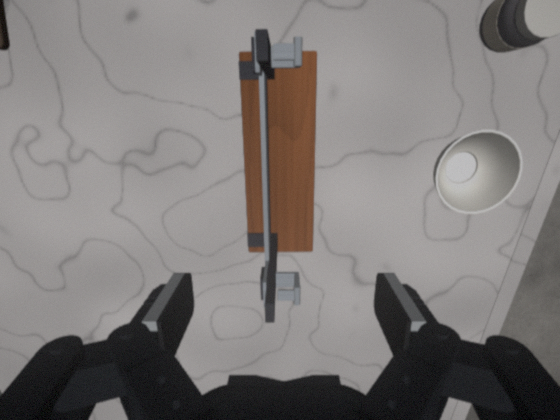

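The wrist view shows the stand, with the upper hook at about (285,52) and the lower at about (286,287). I'll enlarge both hooks to measure them.

```bash
python3 - <<'E'
import cv2,numpy as np
a=cv2.imread('pics/w1.png')
f=lambda y:cv2.resize(a[y:y+60,230:330],None,fx=6,fy=5,interpolation=cv2.INTER_CUBIC)
cv2.imwrite('pics/w1c.png',np.vstack([f(25),f(262)])) # 600x600
E
```

```text
(no output)
```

View pics/w1c.png

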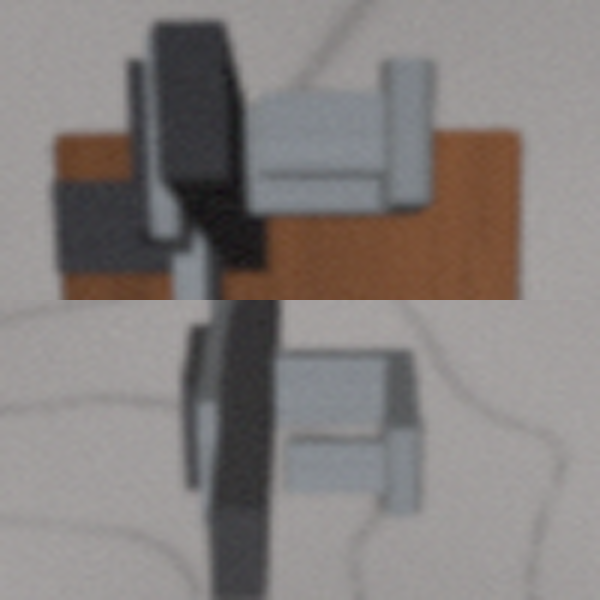

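```bash
python3 - <<'E'
from h import *
np.set_printoptions(precision=4,suppress=True)
d=cam('wrist')
def pl(u,v,z):
    o,r=ray(d,(u,v)); return (o+r*(z-o[2])/r[2])
print('lip lo',pl(294.3,296,.185),'lip up',pl(294,47,.185),'face lo',pl(275.8,279,.15),pl(274.5,300,.215),'face up',pl(270.8,47,.175), 'top',pl(267.2,30,.215))
# triangulate seats by masks/marks pixel rays from scene, side, wrist
D={c:cam(c) for c in('scene','side','wrist')}
acc={}
for c in D:
    for t in('seat_l','bar_end_a','bar_mid'):
        try:L=ctrl.mark_of(c,t)
        except Exception:continue
        for r in L:
            if r['conf']<.6: continue
            p=np.array(r['position'])
            k=('S' if t=='seat_l' else t)+('+' if (p[1]>(-.21 if t=='seat_l' else .196)) else '-') if t!='bar_mid' else t
            acc.setdefault(k,[]).append((c,ray(D[c],proj(D[c],p)[0]),p))
for k,v in acc.items():
    print(k,[ (c,p) for c,_,p in v]); 
    if len(v)>1: print('  tri',tri([x[1] for x in v]))
E
```

```text
lip lo [ 0.5266 -0.3397  0.185 ] lip up [ 0.4968 -0.0805  0.185 ] face lo [ 0.5042 -0.3403  0.15  ] [ 0.503 -0.327  0.215] face up [ 0.4754 -0.0812  0.175 ] top [ 0.4735 -0.0752  0.215 ]
S- [('scene', array([ 0.5174, -0.3393,  0.1554])), ('side', array([ 0.5167, -0.3356,  0.1548]))]
  tri [ 0.5173 -0.3382  0.1564]
bar_end_a- [('scene', array([0.524 , 0.0693, 0.1067])), ('side', array([0.525 , 0.072 , 0.1104]))]
  tri [0.5257 0.0701 0.1097]
bar_end_a+ [('scene', array([0.4711, 0.322 , 0.1073]))]
bar_mid [('scene', array([0.4988, 0.1977, 0.1093])), ('side', array([0.4985, 0.1948, 0.1052]))]
  tri [0.4978 0.1969 0.1064]
S+ [('side', array([ 0.4849, -0.081 ,  0.1553])), ('wrist', array([ 0.4844, -0.0776,  0.152 ]))]
  tri [ 0.4846 -0.0776  0.152 ]
```

To row units: 0.4025 m / 0.6 = 0.6708, 0.11 m / 0.6 = 0.1833, -0.103 rad / 3.1416 = -0.0328.

Request:
{"fn": "move_tool", "kwargs": {
  "segments": [
    {"x":0.1,"y":0.01,"drz":-0.0159,"jaw":1},
    {"x":0.2,"y":0.02,"drz":-0.0328,"jaw":1},
    {"x":0.3,"y":0.03,"z":0.0333,"drz":-0.0328,"jaw":1},
    {"x":0.4,"y":0.04,"z":0.0667,"drz":-0.0328,"jaw":1},
    {"x":0.5,"y":0.05,"z":0.1167,"drz":-0.0328,"jaw":1},
    {"x":0.5917,"y":0.06,"z":0.1667,"drz":-0.0328,"jaw":1},
    {"x":0.6708,"y":0.0678,"z":0.1833,"drz":-0.0328,"jaw":1},
    {"x":0.6708,"y":0.0678,"z":0.1833,"drz":-0.0328,"jaw":1}
  ]
}}

```text
time: 4.85
eef_pos: [0.4975, 0.1971, 0.2495]
tcp_rot: [0.628, 0.778, -0.001, -0.001]
contact_force: [-0.1, -0.5, -0.0]
opening: 1.002
finger_force: 0.0
```

```bash
python3 - <<'E'
from h import *
np.set_printoptions(precision=4,suppress=True)
d=cam('wrist','w2.png')
for t in ['frame','bar_mid','bar_end_a','rest']:
    for r in ctrl.mark_of('wrist',t)[:3]: print(t,np.round(r['position'],3),round(r['conf'],2),proj(d,r['position']))
E
```

```text
frame [0.502 0.199 0.007] 0.96 [[287.3371 173.2318]]
bar_mid [0.501 0.197 0.107] 0.71 [[286.5808 197.1693]]
bar_end_a [0.528 0.068 0.11 ] 0.89 [[286.4404 317.8995]]
bar_end_a [0.469 0.322 0.104] 0.8 [[281.5917  43.6431]]
rest [0.496 0.196 0.   ] 0.6 [[282.0519 173.2433]]
```

View pics/w2.png

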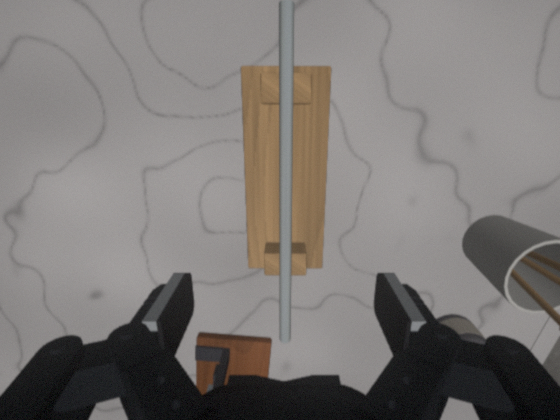

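The bar runs from (287,0) to (285,341), centred between the fingers, and its near end shows at v=341. I'll compute the offsets from the pixels.

```bash
python3 - <<'E'
from h import *
np.set_printoptions(precision=4,suppress=True)
d=cam('wrist')
def pl(u,v,z):
    o,r=ray(d,(u,v)); return (o+r*(z-o[2])/r[2])
a=pl(285.3,341,.107);b=pl(286.7,60,.107);e=(b-a)/np.linalg.norm(b-a)
print('end',a,'dir',e,'yaw',-np.arctan2(e[0],e[1]),'mid',a+.16*e,'width px->',np.linalg.norm(pl(291.5,200,.107)-pl(279.5,200,.107)))
for v in (68,268): print(pl(286,v,.012))
s=ctrl.get_state();print(s['eef_pos'],R.from_quat(s['tcp_rot']).as_matrix())
E
```

```text
end [0.5364 0.0291 0.107 ] dir [-0.2006  0.9797  0.    ] yaw 0.20193102051804696 mid [0.5043 0.1858 0.107 ] width px-> 0.011349361346387962
[0.4791 0.3103 0.012 ]
[0.5301 0.0674 0.012 ]
[0.4996 0.193  0.2522] [[-0.2036  0.979   0.0015]
 [ 0.979   0.2036  0.0001]
 [-0.0002  0.0015 -1.    ]]
```

```bash
python3 - <<'E'
from h import *
np.set_printoptions(precision=4,suppress=True)
for i in range(4):
    d=cam('wrist');s=ctrl.get_state();print(s['time'],s['eef_pos'],d['xyz'],s['contact_force'])
def pl(u,v,z):
    o,r=ray(d,(u,v)); return (o+r*(z-o[2])/r[2])
m=ctrl.masks_of('wrist','bar_end_a')
for q in m[:2]:
    ys,xs=np.nonzero(q['region']);print(q['conf'],xs.min(),xs.max(),ys.min(),ys.max())
    for v in (ys.min()+5,200,ys.max()-10):
        print(v,xs[ys==v].min() if (ys==v).any() else None,xs[ys==v].max() if (ys==v).any() else None)
    v=ys.max(); print('end',pl(xs[ys==v].mean(),v,.107))
E
```

```text
5.2 [0.4995 0.193  0.252 ] [0.4834 0.2725 0.3945] [ 0.1959 -0.3256  0.8263]
5.25 [0.4995 0.1931 0.252 ] [0.4833 0.2725 0.3945] [0.1789 0.1323 0.6445]
5.3 [0.4994 0.1932 0.2519] [0.4833 0.2726 0.3944] [-0.8249  0.5769  0.2543]
5.35 [0.4993 0.1933 0.2517] [0.4832 0.2727 0.3942] [0.0063 0.3704 0.3515]
0.68 274 290 0 337
5 275 289
200 278 289
327 279 289
end [0.5335 0.0345 0.107 ]
```

To row units: 0.1635 m / 0.6 = 0.2725, 0.15 m / 0.6 = 0.25.

Request:
{"fn": "move_tool", "kwargs": {
  "segments": [
    {"x":-0.005,"y":0.0017,"z":0.0917,"jaw":1},
    {"x":-0.005,"y":0.0017,"z":0.1833,"jaw":1},
    {"x":-0.005,"y":0.0017,"z":0.25,"jaw":1},
    {"x":-0.005,"y":0.0017,"z":0.2725,"jaw":1},
    {"x":-0.005,"y":0.0017,"z":0.2725,"jaw":0.5},
    {"x":-0.005,"y":0.0017,"z":0.2725,"jaw":0},
    {"x":-0.005,"y":0.0017,"z":0.2725,"jaw":0},
    {"x":-0.005,"y":0.0017,"z":0.2725,"jaw":0},
    {"x":-0.005,"y":0.0017,"z":0.2725,"jaw":0}
  ],
  "clamp_n": 120
}}

```text
time: 6.52
eef_pos: [0.5016, 0.1916, 0.0893]
tcp_rot: [0.63, 0.776, 0.001, 0.001]
contact_force: [-1.7, -0.4, 5.9]
opening: 0.098
finger_force: 117.3
```

To row units: -0.07 m / 0.6 = -0.1167, -0.05 m / 0.6 = -0.0833.

Request:
{"fn": "move_tool", "kwargs": {
  "segments": [
    {"z":-0.0167,"jaw":0},
    {"z":-0.0417,"jaw":0},
    {"z":-0.0833,"jaw":0},
    {"z":-0.1167,"jaw":0},
    {"z":-0.1167,"jaw":0},
    {"z":-0.1167,"jaw":0}
  ]
}}

```text
time: 7.28
eef_pos: [0.4995, 0.1912, 0.1568]
tcp_rot: [0.63, 0.776, -0.001, -0.001]
contact_force: [0.3, -0.1, -4.5]
opening: 0.099
finger_force: 117.8
```

```bash
python3 - <<'E'
from h import *
d=cam('side','s2.png');e=cam('scene','c2.png');s=ctrl.get_state();print(s)
print([ (r['position'],r['conf']) for t in('bar_mid','bar_end_a') for r in ctrl.mark_of('scene',t)[:2]])
a=d['pixels'][100:280,130:330];b=e['pixels'][80:260,230:470]
cv2.imwrite('pics/x2.png',np.hstack([cv2.resize(x,None,fx=f,fy=f) for x,f in((a,1.8),(b,1.8))])[:,:,::-1])
E
```

```text
{'time': 7.375, 'qpos': array([ 1.75716308e-01,  5.54336619e-02,  1.98413713e+00,  4.06863954e-07,
        1.10527851e+00, -3.12286485e-02]), 'dq': array([-0.00109109,  0.00415594, -0.00262724, -0.00031577, -0.00155295,
       -0.00125695]), 'joint_efforts': array([ 4.97719942e-03, -3.19778466e+01, -2.95801914e+01,  1.72402774e-02,
        4.29980762e-03,  1.58481107e-04]), 'eef_pos': array([0.49944051, 0.19115246, 0.15629146]), 'tcp_rot': array([ 0.63028845,  0.77635933, -0.00123139, -0.00106542]), 'contact_force': array([-0.43029805,  0.61646765, -4.38555248]), 'wrist_torque': array([-0.02857594, -0.06346307,  0.04271775]), 'finger_force': 117.82261848449707, 'opening': 0.09800501667490066}
[([0.5006, 0.198, 0.1743], 0.74), ([0.4996, 0.1986, -0.0037], 0.66), ([0.4741, 0.324, 0.1713], 0.96), ([0.5244, 0.0672, 0.1747], 0.68)]
```

View pics/x2.png

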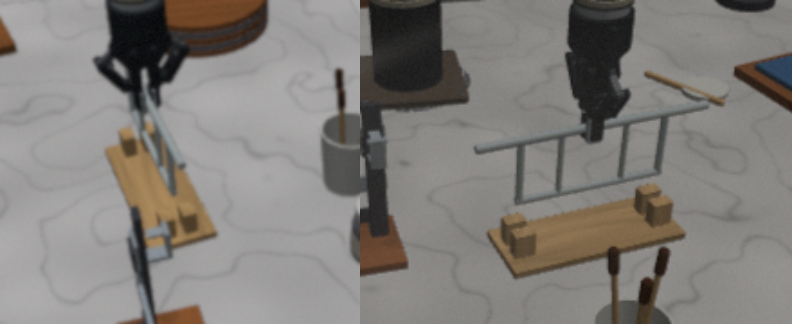

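The picture shows the frame held level at its middle and clear of the rest, weighing about 4.4 N. Now I'll carry it high over the stand.

To row units: -0.3947 m / 0.6 = -0.6578, -0.32 m / 0.6 = -0.5333, 0.094 rad / 3.1416 = 0.0299.

Request:
{"fn": "move_tool", "kwargs": {
  "segments": [
    {"z":-0.0833,"jaw":0},
    {"z":-0.1667,"jaw":0},
    {"x":-0.05,"y":-0.01,"z":-0.25,"jaw":0},
    {"x":-0.1333,"y":-0.0267,"z":-0.2733,"drz":0.0064,"jaw":0},
    {"x":-0.2333,"y":-0.0483,"z":-0.2733,"drz":0.0095,"jaw":0},
    {"x":-0.3333,"y":-0.0683,"z":-0.2733,"drz":0.0127,"jaw":0},
    {"x":-0.4333,"y":-0.09,"z":-0.2733,"drz":0.0191,"jaw":0},
    {"x":-0.5333,"y":-0.11,"z":-0.2733,"drz":0.0255,"jaw":0},
    {"x":-0.6167,"y":-0.1267,"z":-0.2733,"drz":0.0299,"jaw":0},
    {"x":-0.6578,"y":-0.1352,"z":-0.2733,"drz":0.0299,"jaw":0}
  ]
}}

```text
time: 8.72
eef_pos: [0.5017, -0.2142, 0.3207]
tcp_rot: [0.667, 0.745, -0.0, -0.001]
contact_force: [0.3, 0.6, -3.8]
opening: 0.104
finger_force: 118.2
```

Request:
{"fn": "move_tool", "kwargs": {
  "segments": [
    {"jaw":0},
    {"jaw":0},
    {"jaw":0}
  ]
}}

```text
time: 9.1
eef_pos: [0.5024, -0.2105, 0.3217]
tcp_rot: [0.666, 0.746, 0.0, -0.0]
contact_force: [-0.2, 0.1, -4.6]
opening: 0.098
finger_force: 118.2
```

```bash
python3 - <<'E'
from h import *
np.set_printoptions(precision=4,suppress=True)
for i in range(2):
  D={c:cam(c,c+'3.png') for c in('scene','side','wrist')}
  s=ctrl.get_state();print(s['time'],s['eef_pos'],s['tcp_rot'],s['contact_force'],s['wrist_torque'])
  for c in D:
    for t in('bar_end_a','bar_mid','seat_l'):
        for r in ctrl.mark_of(c,t)[:2]: print(c,t,np.round(r['position'],3),round(r['conf'],2),proj(D[c],r['position'])[0])
E
```

```text
9.25 [ 0.5025 -0.2107  0.3219] [0.6655 0.7464 0.     0.0001] [-0.45    0.2936 -4.665 ] [-0.0082  0.0011 -0.0025]
scene bar_end_a [ 0.517 -0.335  0.335] 0.98 [102.9121 104.0217]
scene bar_end_a [ 0.487 -0.078  0.338] 0.76 [233.4561  87.1406]
scene bar_mid [ 0.501 -0.201  0.34 ] 0.83 [172.3152  93.4745]
scene bar_mid [ 0.498  0.2   -0.002] 0.66 [356.4884 211.9904]
scene seat_l [ 0.517 -0.342  0.155] 0.88 [117.5805 181.5941]
scene seat_l [ 0.485 -0.079  0.156] 0.84 [238.6367 163.5747]
side bar_end_a [ 0.517 -0.333  0.341] 0.71 [237.767  263.5833]
side seat_l [ 0.488 -0.077  0.157] 0.82 [215.9255 235.8856]
wrist bar_mid [ 0.5   -0.207  0.339] 0.94 [278.4068 284.4794]
wrist seat_l [ 0.504 -0.205  0.24 ] 0.67 [285.1276 211.4232]
9.85 [ 0.5023 -0.2116  0.3218] [ 0.6661  0.7459 -0.     -0.    ] [ 0.5184  0.0534 -3.3364] [-0.0137  0.011   0.0176]
scene bar_end_a [ 0.514 -0.337  0.34 ] 0.69 [101.5095 100.8157]
scene bar_mid [ 0.502 -0.205  0.342] 0.95 [169.9975  92.8887]
scene seat_l [ 0.515 -0.339  0.155] 0.9 [119.3589 180.9042]
scene seat_l [ 0.485 -0.08   0.158] 0.69 [238.2609 162.7985]
side bar_end_a [ 0.514 -0.333  0.342] 0.6 [235.3311 263.2961]
side bar_mid [ 0.502 -0.208  0.338] 0.81 [220.6071 212.0873]
side seat_l [ 0.513 -0.336  0.157] 0.82 [243.061  336.5506]
side seat_l [ 0.489 -0.078  0.155] 0.66 [216.4349 236.8353]
wrist bar_mid [ 0.501 -0.207  0.342] 0.78 [280.138  286.7146]
```

View pics/wrist3.png

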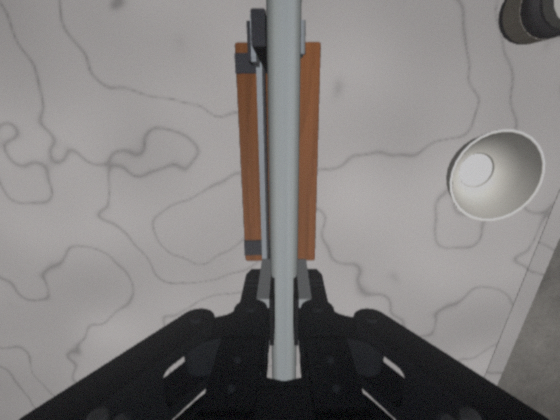

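The bar lies in line over the stand, running up column 284 between upright and lip. I'll descend to just above the gates.

To row units: 0.131 m / 0.6 = 0.2183, 0.125 m / 0.6 = 0.2083.

Request:
{"fn": "move_tool", "kwargs": {
  "segments": [
    {"y":-0.0017,"z":0.0667,"jaw":0},
    {"y":-0.0017,"z":0.1333,"jaw":0},
    {"y":-0.0017,"z":0.1833,"jaw":0},
    {"y":-0.0017,"z":0.2083,"jaw":0},
    {"y":-0.0017,"z":0.2183,"jaw":0},
    {"y":-0.0017,"z":0.2183,"jaw":0}
  ]
}}

```text
time: 11.05
eef_pos: [0.5019, -0.212, 0.1917]
tcp_rot: [0.666, 0.746, 0.0, 0.001]
contact_force: [0.1, -0.0, -4.0]
opening: 0.097
finger_force: 118.3
```

```bash
cat > st.py <<'E'
from h import *
def st(n=2):
    for i in range(n):
        ctrl.read_camera('wrist')
        s=ctrl.get_state();M=R.from_quat(s['tcp_rot']).as_matrix()
        print(round(s['time'],2),'p',np.round(s['eef_pos'],4),'F',np.round(s['contact_force'],1),'M',np.round(s['wrist_torque'],2),'xax',np.round(M[:,0],3),'zax',np.round(M[:,2],3))
if __name__=='__main__': st()
E
python3 st.py
```

```text
11.1 p [ 0.5021 -0.2122  0.1923] F [-0.2 -0.5 -4.3] M [-0.   -0.01  0.05] xax [-0.113  0.994 -0.002] zax [ 0.002 -0.001 -1.   ]
11.15 p [ 0.5022 -0.2122  0.1925] F [ 0.5  0.7 -4.4] M [-0.06  0.03  0.01] xax [-0.113  0.994 -0.002] zax [ 0.002 -0.002 -1.   ]
```

Request:
{"fn": "move_tool", "kwargs": {
  "segments": [
    {"z":0.005,"jaw":0},
    {"z":0.01,"jaw":0},
    {"z":0.015,"jaw":0},
    {"z":0.02,"jaw":0},
    {"z":0.02,"jaw":0}
  ]
}}

```text
time: 11.78
eef_pos: [0.5011, -0.2115, 0.1783]
tcp_rot: [0.666, 0.746, -0.0, -0.001]
contact_force: [-0.1, 0.3, -3.6]
opening: 0.098
finger_force: 118.3
```

```bash
python3 st.py
```

```text
11.82 p [ 0.5013 -0.2116  0.1786] F [-0.9  0.2 -3.7] M [ 0.03 -0.01  0.01] xax [-0.113  0.994  0.   ] zax [-0.  0. -1.]
11.88 p [ 0.5014 -0.2117  0.1788] F [-1.1  0.7 -3.4] M [0.03 0.03 0.02] xax [-0.113  0.994  0.   ] zax [-0.  0. -1.]
```

To row units: 0.006 m / 0.6 = 0.01, 0.0045 m / 0.6 = 0.0075.

Request:
{"fn": "move_tool", "kwargs": {
  "segments": [
    {"z":0.0025,"jaw":0},
    {"z":0.005,"jaw":0},
    {"z":0.0075,"jaw":0},
    {"z":0.01,"jaw":0},
    {"z":0.01,"jaw":0}
  ]
}}

```text
time: 12.5
eef_pos: [0.5012, -0.2116, 0.1726]
tcp_rot: [0.666, 0.746, -0.0, -0.0]
contact_force: [-0.2, -0.3, -4.8]
opening: 0.096
finger_force: 118.3
```

```bash
python3 st.py
```

```text
12.55 p [ 0.5013 -0.2116  0.1727] F [-0.6  0.1 -5.1] M [-0.03  0.02  0.02] xax [-0.113  0.994  0.   ] zax [-0.  0. -1.]
12.6 p [ 0.5014 -0.2117  0.1728] F [ 0.4  1.  -4.7] M [-0.01 -0.02 -0.03] xax [-0.113  0.994  0.   ] zax [-0.  0. -1.]
```

To row units: 0.006 m / 0.6 = 0.01, 0.0045 m / 0.6 = 0.0075.

Request:
{"fn": "move_tool", "kwargs": {
  "segments": [
    {"z":0.0025,"jaw":0},
    {"z":0.005,"jaw":0},
    {"z":0.0075,"jaw":0},
    {"z":0.01,"jaw":0},
    {"z":0.01,"jaw":0}
  ]
}}

```text
time: 13.22
eef_pos: [0.5015, -0.2118, 0.1681]
tcp_rot: [0.666, 0.746, -0.0, 0.0]
contact_force: [-3.7, 2.4, 4.9]
opening: 0.095
finger_force: 119.2
```

```bash
python3 st.py
```

```text
13.28 p [ 0.5015 -0.2118  0.168 ] F [-4.5  1.8  4. ] M [0.34 0.6  0.05] xax [-0.113  0.994 -0.001] zax [ 0. -0. -1.]
13.32 p [ 0.5015 -0.2118  0.1678] F [-3.6  2.7  4.5] M [0.37 0.61 0.01] xax [-0.113  0.994 -0.001] zax [ 0. -0. -1.]
```

To row units: 0.003 m / 0.6 = 0.005, 0.0015 m / 0.6 = 0.0025.

Request:
{"fn": "move_tool", "kwargs": {
  "segments": [
    {"z":0.0025,"jaw":0},
    {"z":0.005,"jaw":0},
    {"z":0.005,"jaw":0}
  ]
}}

```text
time: 13.7
eef_pos: [0.5016, -0.2118, 0.1646]
tcp_rot: [0.666, 0.746, 0.0, 0.0]
contact_force: [-3.5, 2.3, 6.2]
opening: 0.093
finger_force: 119.4
```

```bash
python3 st.py
```

```text
13.75 p [ 0.5016 -0.2118  0.1646] F [-4.1  2.   6.1] M [0.38 0.62 0.11] xax [-0.113  0.994 -0.001] zax [ 0.001 -0.001 -1.   ]
13.8 p [ 0.5016 -0.2118  0.1646] F [-3.4  1.5  6.4] M [0.37 0.58 0.07] xax [-0.113  0.994 -0.001] zax [ 0.001 -0.001 -1.   ]
```

To row units: 0.006 m / 0.6 = 0.01, 0.0045 m / 0.6 = 0.0075.

Request:
{"fn": "move_tool", "kwargs": {
  "segments": [
    {"z":0.0025,"jaw":0},
    {"z":0.005,"jaw":0},
    {"z":0.0075,"jaw":0},
    {"z":0.01,"jaw":0},
    {"z":0.01,"jaw":0}
  ]
}}

```text
time: 14.42
eef_pos: [0.5025, -0.212, 0.16]
tcp_rot: [0.666, 0.746, 0.001, 0.002]
contact_force: [-3.8, 2.7, 8.9]
opening: 0.096
finger_force: 120.0
```

```bash
python3 st.py
```

```text
14.47 p [ 0.5025 -0.212   0.16  ] F [-3.2  2.9  9.9] M [0.58 0.46 0.04] xax [-0.113  0.994 -0.001] zax [ 0.003 -0.001 -1.   ]
14.53 p [ 0.5025 -0.212   0.16  ] F [-4.   2.6  9.1] M [0.52 0.52 0.02] xax [-0.113  0.994 -0.001] zax [ 0.003 -0.001 -1.   ]
```

To row units: 0.0045 m / 0.6 = 0.0075, 0.003 m / 0.6 = 0.005.

Request:
{"fn": "move_tool", "kwargs": {
  "segments": [
    {"z":0.0025,"jaw":0},
    {"z":0.005,"jaw":0},
    {"z":0.0075,"jaw":0},
    {"z":0.0075,"jaw":0}
  ]
}}

```text
time: 15.02
eef_pos: [0.5015, -0.2127, 0.1547]
tcp_rot: [0.666, 0.746, -0.001, 0.001]
contact_force: [-4.7, -0.1, 6.1]
opening: 0.099
finger_force: 119.5
```

```bash
python3 st.py
```

```text
15.07 p [ 0.5014 -0.2127  0.1545] F [-5.  -1.   6.2] M [0.19 0.73 0.02] xax [-0.113  0.994 -0.002] zax [ 0.    -0.002 -1.   ]
15.12 p [ 0.5013 -0.2127  0.1544] F [-5.2 -1.   6. ] M [ 0.13  0.81 -0.09] xax [-0.113  0.994 -0.002] zax [ 0.    -0.002 -1.   ]
```

To row units: 0.004 m / 0.6 = 0.0067, 0.003 m / 0.6 = 0.005.

Request:
{"fn": "move_tool", "kwargs": {
  "segments": [
    {"z":0.0025,"jaw":0},
    {"z":0.005,"jaw":0},
    {"z":0.0067,"jaw":0},
    {"z":0.0067,"jaw":0}
  ]
}}

```text
time: 15.62
eef_pos: [0.5005, -0.2125, 0.1493]
tcp_rot: [0.666, 0.746, -0.001, -0.0]
contact_force: [-5.5, -1.2, 3.0]
opening: 0.097
finger_force: 119.1
```

```bash
python3 st.py
```

```text
15.68 p [ 0.5004 -0.2125  0.1492] F [-5.8 -0.8  4.2] M [-0.04  0.87  0.02] xax [-0.113  0.994 -0.001] zax [-0.002 -0.001 -1.   ]
15.72 p [ 0.5004 -0.2124  0.1492] F [-6.  -1.3  3.1] M [-0.02  0.9   0.07] xax [-0.113  0.994 -0.001] zax [-0.002 -0.001 -1.   ]
```

To row units: 0.003 m / 0.6 = 0.005, 0.002 m / 0.6 = 0.0033.

Request:
{"fn": "move_tool", "kwargs": {
  "segments": [
    {"z":0.0017,"jaw":0},
    {"z":0.0033,"jaw":0},
    {"z":0.005,"jaw":0},
    {"z":0.005,"jaw":0}
  ]
}}

```text
time: 16.23
eef_pos: [0.5002, -0.2122, 0.1457]
tcp_rot: [0.666, 0.746, -0.001, -0.001]
contact_force: [-5.4, -0.4, 1.6]
opening: 0.094
finger_force: 119.0
```

```bash
python3 st.py
```

```text
16.27 p [ 0.5002 -0.2122  0.1457] F [-5.1 -0.3  2. ] M [-0.07  0.85  0.05] xax [-0.113  0.994 -0.001] zax [-0.003 -0.001 -1.   ]
16.32 p [ 0.5001 -0.2122  0.1456] F [-5.1 -0.3  1.3] M [-0.06  0.82  0.14] xax [-0.113  0.994 -0.001] zax [-0.003 -0.001 -1.   ]
```

To row units: 0.003 m / 0.6 = 0.005, 0.002 m / 0.6 = 0.0033.

Request:
{"fn": "move_tool", "kwargs": {
  "segments": [
    {"z":0.0017,"jaw":0},
    {"z":0.0033,"jaw":0},
    {"z":0.005,"jaw":0},
    {"z":0.005,"jaw":0}
  ]
}}

```text
time: 16.82
eef_pos: [0.5004, -0.2117, 0.1419]
tcp_rot: [0.666, 0.746, -0.001, -0.001]
contact_force: [-2.8, -1.1, -1.7]
opening: 0.098
finger_force: 118.8
```

```bash
python3 st.py
```

```text
16.88 p [ 0.5006 -0.2117  0.1422] F [-3.4 -1.5 -3.2] M [0.07 0.53 0.41] xax [-0.114  0.993  0.   ] zax [-0.002  0.    -1.   ]
16.93 p [ 0.5008 -0.2117  0.1424] F [-4.1 -1.  -1.8] M [0.01 0.6  0.42] xax [-0.114  0.993  0.   ] zax [-0.002  0.    -1.   ]
```

To row units: 0.002 m / 0.6 = 0.0033, 0.001 m / 0.6 = 0.0017.

Request:
{"fn": "move_tool", "kwargs": {
  "segments": [
    {"z":0.0017,"jaw":0},
    {"z":0.0033,"jaw":0},
    {"z":0.0033,"jaw":0}
  ]
}}

```text
time: 17.3
eef_pos: [0.5014, -0.2116, 0.1413]
tcp_rot: [0.666, 0.746, 0.0, -0.0]
contact_force: [-2.4, -0.9, -2.5]
opening: 0.094
finger_force: 118.8
```

```bash
python3 st.py
```

```text
17.35 p [ 0.5014 -0.2116  0.1414] F [-2.6 -0.6 -1.7] M [0.15 0.48 0.4 ] xax [-0.113  0.994  0.   ] zax [ 0.  0. -1.]
17.4 p [ 0.5014 -0.2116  0.1414] F [-3.  -1.  -1.6] M [0.17 0.48 0.44] xax [-0.113  0.994  0.   ] zax [ 0.  0. -1.]
```

To row units: 0.002 m / 0.6 = 0.0033, 0.001 m / 0.6 = 0.0017.

Request:
{"fn": "move_tool", "kwargs": {
  "segments": [
    {"z":0.0017,"jaw":0},
    {"z":0.0033,"jaw":0},
    {"z":0.0033,"jaw":0}
  ]
}}

```text
time: 17.77
eef_pos: [0.5012, -0.2115, 0.139]
tcp_rot: [0.666, 0.746, -0.0, -0.0]
contact_force: [-2.8, -1.1, -3.9]
opening: 0.1
finger_force: 118.9
```

```bash
python3 st.py
```

```text
17.82 p [ 0.501  -0.2116  0.1389] F [-3.   0.2 -4.4] M [-0.01  0.5   0.53] xax [-0.113  0.994  0.   ] zax [-0.001 -0.    -1.   ]
17.88 p [ 0.5013 -0.2116  0.1387] F [ 0.1  0.3 -5.2] M [-0.09 -0.04 -0.1 ] xax [-0.112  0.994 -0.   ] zax [ 0. -0. -1.]
```

To row units: 0.0015 m / 0.6 = 0.0025, 0.001 m / 0.6 = 0.0017.

Request:
{"fn": "move_tool", "kwargs": {
  "segments": [
    {"z":0.0017,"jaw":0},
    {"z":0.0025,"jaw":0},
    {"z":0.0025,"jaw":0}
  ]
}}

```text
time: 18.25
eef_pos: [0.5016, -0.2117, 0.1378]
tcp_rot: [0.666, 0.746, 0.0, 0.0]
contact_force: [0.9, 0.2, -4.5]
opening: 0.101
finger_force: 118.3
```

```bash
python3 st.py
```

```text
18.3 p [ 0.5015 -0.2117  0.1378] F [-0.3 -0.4 -4.2] M [-0.01  0.02  0.05] xax [-0.112  0.994 -0.   ] zax [ 0.001 -0.    -1.   ]
18.35 p [ 0.5015 -0.2117  0.1379] F [ 0.5 -1.  -4.5] M [ 0.01 -0.02  0.04] xax [-0.112  0.994 -0.   ] zax [ 0. -0. -1.]
```

Both gates have passed: r snapped at TCP z≈0.142 and l at about 0.139, so hook r is roughly 3 mm higher. Next I'll feel for the floors.

To row units: 0.002 m / 0.6 = 0.0033, 0.001 m / 0.6 = 0.0017.

Request:
{"fn": "move_tool", "kwargs": {
  "segments": [
    {"z":0.0017,"jaw":0},
    {"z":0.0033,"jaw":0},
    {"z":0.0033,"jaw":0}
  ]
}}

```text
time: 18.73
eef_pos: [0.5013, -0.2116, 0.1356]
tcp_rot: [0.666, 0.746, 0.0, -0.0]
contact_force: [0.3, -0.9, -4.9]
opening: 0.096
finger_force: 118.3
```

```bash
python3 st.py
```

```text
18.77 p [ 0.5013 -0.2117  0.1357] F [ 0.4 -0.6 -4.3] M [ 0.01 -0.05  0.04] xax [-0.113  0.994  0.   ] zax [-0.  0. -1.]
18.82 p [ 0.5013 -0.2117  0.1358] F [ 0.8  0.2 -4.4] M [-0.   -0.03  0.02] xax [-0.113  0.994  0.   ] zax [-0.  0. -1.]
```

To row units: 0.002 m / 0.6 = 0.0033, 0.001 m / 0.6 = 0.0017.

Request:
{"fn": "move_tool", "kwargs": {
  "segments": [
    {"z":0.0017,"jaw":0},
    {"z":0.0033,"jaw":0},
    {"z":0.0033,"jaw":0}
  ]
}}

```text
time: 19.2
eef_pos: [0.5016, -0.2118, 0.135]
tcp_rot: [0.666, 0.746, -0.0, 0.0]
contact_force: [-3.0, 2.9, 3.7]
opening: 0.097
finger_force: 119.0
```

```bash
python3 st.py
```

```text
19.25 p [ 0.5016 -0.2118  0.1349] F [-2.9  2.   4. ] M [ 0.26  0.54 -0.03] xax [-0.113  0.994 -0.   ] zax [ 0. -0. -1.]
19.3 p [ 0.5016 -0.2118  0.1349] F [-3.5  3.   4.3] M [ 0.27  0.52 -0.05] xax [-0.113  0.994 -0.   ] zax [ 0. -0. -1.]
```

To row units: 0.001 m / 0.6 = 0.0017, 0.0005 m / 0.6 = 0.0008.

Request:
{"fn": "move_tool", "kwargs": {
  "segments": [
    {"z":0.0008,"jaw":0},
    {"z":0.0017,"jaw":0},
    {"z":0.0017,"jaw":0}
  ]
}}

```text
time: 19.68
eef_pos: [0.5016, -0.2118, 0.1345]
tcp_rot: [0.666, 0.746, -0.0, 0.0]
contact_force: [-5.7, 2.7, 9.4]
opening: 0.099
finger_force: 119.6
```

```bash
python3 st.py
python3 - <<'E'
from h import *
np.set_printoptions(precision=4,suppress=True)
a=cam('scene','scene4.png')['pixels'][130:250,90:270]
b=cam('side','side4.png')['pixels'][200:400,180:280]
cv2.imwrite('pics/x4.png',np.hstack([cv2.resize(a,(600,400),interpolation=2),cv2.resize(b,(200,400),interpolation=2)])[:,:,::-1])
E
```

```text
19.73 p [ 0.5016 -0.2118  0.1346] F [-5.7  2.5  7.9] M [ 0.48  0.8  -0.1 ] xax [-0.113  0.994 -0.   ] zax [ 0. -0. -1.]
19.77 p [ 0.5016 -0.2118  0.1345] F [-5.1  4.5  8.9] M [ 0.45  0.85 -0.07] xax [-0.113  0.994 -0.   ] zax [ 0. -0. -1.]
```

View pics/x4.png

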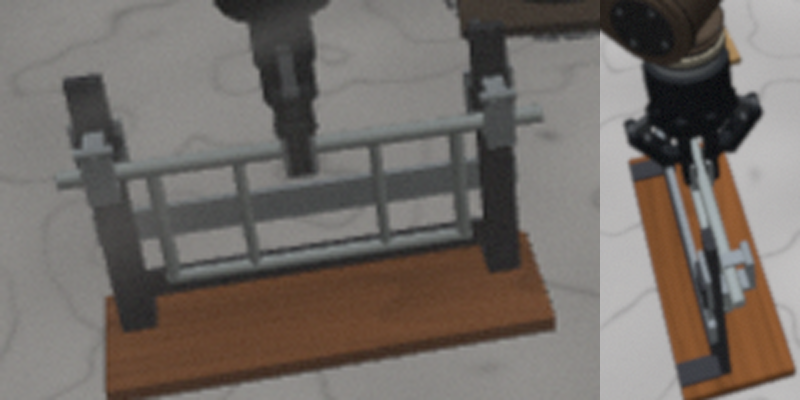

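The crop shows the bar in both hooks, with both gates lying level above it (about (95,152) and (490,85)). The load is balanced at about 13 N. Now the pull test.

The manual's scale: shifts go in shares of 0.6 m and turns go in shares of pi rad. Converting my numbers, -0.014 m / 0.6 = -0.0233, -0.012 m / 0.6 = -0.02.

Request:
{"fn": "move_tool", "kwargs": {
  "segments": [
    {"z":-0.0067,"jaw":0},
    {"z":-0.0133,"jaw":0},
    {"z":-0.02,"jaw":0},
    {"z":-0.0233,"jaw":0},
    {"z":-0.0233,"jaw":0}
  ]
}}

```text
time: 20.5
eef_pos: [0.5014, -0.2117, 0.1468]
tcp_rot: [0.666, 0.746, 0.0, 0.0]
contact_force: [1.9, 0.3, -4.3]
opening: 0.097
finger_force: 118.5
```

```bash
python3 st.py
```

```text
20.55 p [ 0.5013 -0.2117  0.1467] F [ 0.7 -0.6 -4.7] M [-0.03 -0.03  0.01] xax [-0.113  0.994  0.   ] zax [-0.  0. -1.]
20.6 p [ 0.5013 -0.2116  0.1467] F [ 0.8 -1.1 -4.4] M [-0.04  0.05 -0.01] xax [-0.113  0.994  0.   ] zax [-0.  0. -1.]
```

To row units: -0.002 m / 0.6 = -0.0033, -0.001 m / 0.6 = -0.0017.

Request:
{"fn": "move_tool", "kwargs": {
  "segments": [
    {"z":-0.0017,"jaw":0},
    {"z":-0.0033,"jaw":0},
    {"z":-0.0033,"jaw":0}
  ]
}}

```text
time: 20.98
eef_pos: [0.5014, -0.2117, 0.149]
tcp_rot: [0.666, 0.746, 0.0, 0.0]
contact_force: [1.0, -0.5, -4.2]
opening: 0.096
finger_force: 118.5
```

```bash
python3 st.py
```

```text
21.02 p [ 0.5014 -0.2117  0.1489] F [ 0.1  0.  -4.9] M [0.04 0.04 0.02] xax [-0.113  0.994 -0.   ] zax [ 0. -0. -1.]
21.07 p [ 0.5014 -0.2117  0.1489] F [-0.3 -0.1 -4.6] M [-0.04 -0.03 -0.02] xax [-0.113  0.994 -0.   ] zax [ 0. -0. -1.]
```

To row units: -0.002 m / 0.6 = -0.0033, -0.001 m / 0.6 = -0.0017.

Request:
{"fn": "move_tool", "kwargs": {
  "segments": [
    {"z":-0.0017,"jaw":0},
    {"z":-0.0033,"jaw":0},
    {"z":-0.0033,"jaw":0}
  ]
}}

```text
time: 21.45
eef_pos: [0.5015, -0.2117, 0.151]
tcp_rot: [0.666, 0.746, 0.0, 0.0]
contact_force: [-0.6, -0.0, -3.7]
opening: 0.094
finger_force: 118.5
```

```bash
python3 st.py
```

```text
21.5 p [ 0.5014 -0.2117  0.1509] F [ 0.3 -0.5 -3.8] M [-0.07 -0.01  0.02] xax [-0.113  0.994 -0.   ] zax [ 0. -0. -1.]
21.55 p [ 0.5014 -0.2117  0.1508] F [ 0.2  0.8 -4.3] M [-0.    0.    0.02] xax [-0.113  0.994 -0.   ] zax [ 0. -0. -1.]
```

To row units: -0.0015 m / 0.6 = -0.0025, -0.001 m / 0.6 = -0.0017.

Request:
{"fn": "move_tool", "kwargs": {
  "segments": [
    {"z":-0.0017,"jaw":0},
    {"z":-0.0025,"jaw":0},
    {"z":-0.0025,"jaw":0}
  ]
}}

```text
time: 21.92
eef_pos: [0.5014, -0.2117, 0.1524]
tcp_rot: [0.666, 0.746, 0.0, 0.0]
contact_force: [-1.0, -0.5, -3.7]
opening: 0.101
finger_force: 118.5
```

```bash
python3 st.py
```

```text
21.98 p [ 0.5014 -0.2117  0.1524] F [-0.   0.5 -4.9] M [-0.02 -0.02 -0.02] xax [-0.113  0.994 -0.   ] zax [ 0. -0. -1.]
22.02 p [ 0.5014 -0.2117  0.1524] F [-0.6 -0.8 -4.5] M [-0.   -0.01 -0.01] xax [-0.113  0.994 -0.   ] zax [ 0. -0. -1.]
```

To row units: -0.0015 m / 0.6 = -0.0025, -0.001 m / 0.6 = -0.0017.

Request:
{"fn": "move_tool", "kwargs": {
  "segments": [
    {"z":-0.0017,"jaw":0},
    {"z":-0.0025,"jaw":0},
    {"z":-0.0025,"jaw":0}
  ]
}}

```text
time: 22.4
eef_pos: [0.5012, -0.2116, 0.1537]
tcp_rot: [0.666, 0.746, -0.0, -0.0]
contact_force: [0.1, 0.0, -6.0]
opening: 0.092
finger_force: 118.1
```

```bash
python3 st.py
```

```text
22.45 p [ 0.5012 -0.2116  0.1537] F [ 0.5 -1.  -4.8] M [-0.02  0.06  0.03] xax [-0.113  0.994  0.   ] zax [-0.  0. -1.]
22.5 p [ 0.5012 -0.2116  0.1537] F [-0.  -0.7 -4.8] M [-0.01 -0.01 -0.03] xax [-0.113  0.994  0.   ] zax [-0.  0. -1.]
```

To row units: -0.001 m / 0.6 = -0.0017, -0.0005 m / 0.6 = -0.0008.

Request:
{"fn": "move_tool", "kwargs": {
  "segments": [
    {"z":-0.0008,"jaw":0},
    {"z":-0.0017,"jaw":0},
    {"z":-0.0017,"jaw":0}
  ]
}}

```text
time: 22.88
eef_pos: [0.5011, -0.2115, 0.1541]
tcp_rot: [0.666, 0.746, -0.0, -0.0]
contact_force: [1.6, -1.0, -9.5]
opening: 0.097
finger_force: 117.6
```

```bash
python3 st.py
```

```text
22.93 p [ 0.5011 -0.2115  0.1541] F [  1.8  -0.6 -10. ] M [-0.2  -0.18  0.  ] xax [-0.113  0.994  0.   ] zax [-0.001  0.    -1.   ]
22.98 p [ 0.5011 -0.2115  0.1541] F [  1.4  -0.7 -10. ] M [-0.18 -0.26  0.05] xax [-0.113  0.994  0.001] zax [-0.001  0.    -1.   ]
```

To row units: -0.001 m / 0.6 = -0.0017, -0.0005 m / 0.6 = -0.0008.

Request:
{"fn": "move_tool", "kwargs": {
  "segments": [
    {"z":-0.0008,"jaw":0},
    {"z":-0.0017,"jaw":0},
    {"z":-0.0017,"jaw":0}
  ]
}}

```text
time: 23.35
eef_pos: [0.501, -0.2115, 0.1547]
tcp_rot: [0.666, 0.746, -0.0, -0.001]
contact_force: [4.0, -1.5, -16.7]
opening: 0.097
finger_force: 117.2
```

```bash
python3 st.py
```

```text
23.4 p [ 0.501  -0.2115  0.1547] F [  2.7  -2.5 -16.9] M [-0.36 -0.5  -0.02] xax [-0.113  0.994  0.001] zax [-0.001  0.001 -1.   ]
23.45 p [ 0.501  -0.2115  0.1548] F [  3.5  -2.6 -16.6] M [-0.36 -0.53  0.02] xax [-0.113  0.994  0.001] zax [-0.001  0.001 -1.   ]
```

A net pull of 12 N shared by both ends (balanced moment) shows both gates hold. Now I'll let it down.

To row units: 0.0195 m / 0.6 = 0.0325, 0.0185 m / 0.6 = 0.0308.

Request:
{"fn": "move_tool", "kwargs": {
  "segments": [
    {"z":0.005,"jaw":0},
    {"z":0.0133,"jaw":0},
    {"z":0.0217,"jaw":0},
    {"z":0.0283,"jaw":0},
    {"z":0.0308,"jaw":0},
    {"z":0.0325,"jaw":0},
    {"z":0.0325,"jaw":0}
  ]
}}

```text
time: 24.32
eef_pos: [0.5014, -0.2117, 0.1363]
tcp_rot: [0.666, 0.746, -0.0, -0.0]
contact_force: [-0.3, 0.3, -4.1]
opening: 0.096
finger_force: 118.3
```

```bash
python3 st.py
```

```text
24.38 p [ 0.5014 -0.2117  0.1364] F [-0.2 -0.1 -4.9] M [-0.04 -0.04  0.07] xax [-0.113  0.994 -0.   ] zax [ 0. -0. -1.]
24.43 p [ 0.5014 -0.2117  0.1365] F [-0.6 -0.5 -4.1] M [-0.04  0.06 -0.02] xax [-0.113  0.994 -0.   ] zax [ 0. -0. -1.]
```

To row units: 0.0015 m / 0.6 = 0.0025, 0.001 m / 0.6 = 0.0017.

Request:
{"fn": "move_tool", "kwargs": {
  "segments": [
    {"z":0.0008,"jaw":0},
    {"z":0.0017,"jaw":0},
    {"z":0.0025,"jaw":0},
    {"z":0.0025,"jaw":0}
  ]
}}

```text
time: 24.92
eef_pos: [0.5015, -0.2118, 0.1353]
tcp_rot: [0.666, 0.746, 0.0, 0.0]
contact_force: [-1.2, 0.7, -0.9]
opening: 0.098
finger_force: 118.6
```

```bash
python3 st.py
```

```text
24.98 p [ 0.5015 -0.2118  0.1353] F [-1.8  0.8 -1.6] M [0.08 0.11 0.01] xax [-0.113  0.994 -0.   ] zax [ 0. -0. -1.]
25.02 p [ 0.5015 -0.2118  0.1353] F [-0.7  0.4 -0.9] M [0.1  0.16 0.04] xax [-0.113  0.994 -0.   ] zax [ 0. -0. -1.]
```

To row units: 0.0004 m / 0.6 = 0.0007.

Request:
{"fn": "move_tool", "kwargs": {
  "segments": [
    {"z":0.0007,"jaw":0},
    {"z":0.0007,"jaw":0},
    {"z":0.0007,"jaw":0.15},
    {"z":0.0007,"jaw":0.3},
    {"z":0.0007,"jaw":0.5},
    {"z":0.0007,"jaw":0.5},
    {"z":0.0007,"jaw":0.5},
    {"z":0.0007,"jaw":0.5}
  ],
  "clamp_n": 20
}}

```text
time: 26.02
eef_pos: [0.5013, -0.2117, 0.1344]
tcp_rot: [0.666, 0.746, 0.0, -0.0]
contact_force: [0.8, -0.6, 0.5]
opening: 0.496
finger_force: 0.0
```

```bash
python3 st.py
```

```text
26.07 p [ 0.5013 -0.2117  0.1344] F [0.2 0.2 0.7] M [ 0.04 -0.03 -0.  ] xax [-0.113  0.994  0.   ] zax [-0.  0. -1.]
26.12 p [ 0.5014 -0.2117  0.1344] F [ 0.1  0.4 -0.7] M [ 0.05 -0.01 -0.  ] xax [-0.113  0.994  0.   ] zax [ 0.  0. -1.]
```

Released, with no contact. Backing straight up.

To row units: -0.21 m / 0.6 = -0.35, -0.17 m / 0.6 = -0.2833.

Request:
{"fn": "move_tool", "kwargs": {
  "segments": [
    {"z":-0.0167,"jaw":0.5},
    {"z":-0.05,"jaw":0.5},
    {"z":-0.1167,"jaw":0.5},
    {"z":-0.2,"jaw":0.5},
    {"z":-0.2833,"jaw":0.5},
    {"z":-0.35,"jaw":0.5},
    {"z":-0.35,"jaw":0.5},
    {"z":-0.35,"jaw":0.5}
  ]
}}

```text
time: 27.12
eef_pos: [0.501, -0.2115, 0.3438]
tcp_rot: [0.666, 0.746, -0.0, -0.0]
contact_force: [0.3, -0.0, -0.5]
opening: 0.502
finger_force: 0.0
```

```bash
python3 st.py
python3 - <<'E'
from h import *
a=cam('scene','scene5.png')['pixels'][130:250,90:270]
b=cam('side','side5.png')['pixels'][200:400,180:280]
cv2.imwrite('pics/x5.png',np.hstack([cv2.resize(a,(600,400),interpolation=2),cv2.resize(b,(200,400),interpolation=2)])[:,:,::-1])
E
```

```text
27.18 p [ 0.5008 -0.2113  0.3428] F [ 0.6  0.3 -0.3] M [ 0.01  0.02 -0.05] xax [-0.113  0.994  0.002] zax [-0.002  0.001 -1.   ]
27.23 p [ 0.5007 -0.2113  0.3423] F [-0.3  0.3 -0.5] M [0.04 0.03 0.  ] xax [-0.113  0.994  0.002] zax [-0.003  0.002 -1.   ]
```

View pics/x5.png

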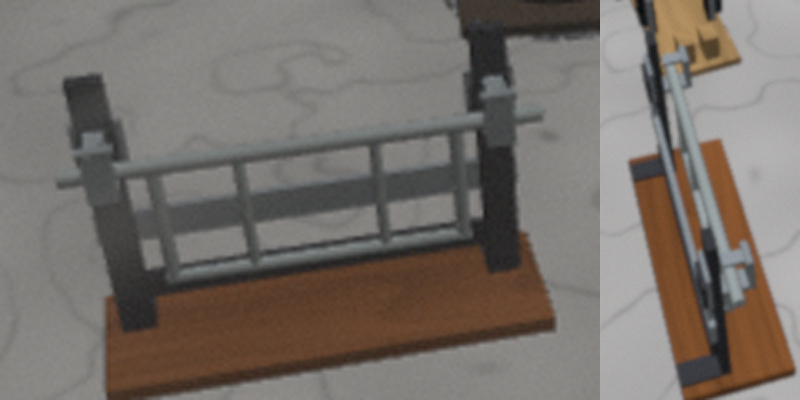

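The frame hangs in both hooks with both gates level above the bar, at (95,152) and (490,85), and the gripper is well clear. Handing in.

Request:
{"fn": "move_tool", "kwargs": {
  "segments": [
    {"jaw":0.5},
    {"jaw":0.5},
    {"jaw":0.5}
  ],
  "quiet": true
}}

```text
ok
```

```bash
python3 -c "
from plant import ctrl
print(ctrl.sign_off())"
```

```text
the job is handed in; nothing more can be done
None
```

The frame hangs on both hooks with both gates shut above the bar. A net upward pull of about 12 N was held at both ends before I released it, backed away and handed the job in, at about 28 s and with the measured load on the stand never above about 15 N.

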